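# Load a rod in the V fixture and clamp it with the T-handle screw

## Task

Load the black rod into the V fixture for drilling: lay it in both V-blocks, slide it under the bridge until its end is fully home against the brass stop, and let go of it. Then turn the T-handle clockwise until rising resistance tells you the screw has bitten and the rod is firmly clamped, but do not crank it so hard that it marks the rod, and leave the other things on the bench where they are.

Things in the scene. Friction and masses are not known exactly. Their poses are not given: they have to be found in the camera images.
- rod: The black steel rod, 12 mm in diameter, 232 mm long, about 0.2 kg, lying on the bench; both ends are alike. Its origin is under its middle; use rod_mid for its direction.
- rod_mid (a point): Centre of the black rod, on its axis, halfway along it; x runs along the rod (which end it points to does not matter).
- fixture: The V fixture, fixed to the bench: grey base plate 285 x 90 mm, top at 14 mm. Origin on the bench top under the plate; x runs along its two V-blocks towards the end stop, z up. Both blocks: 44 mm wide, tops at 50 mm, 90 degree groove along x, 20 mm wide at the top. Between the blocks (x = -112 to +18 mm) only the plate lies below the rod, so fingers have room there.
- front_vee (a point): Middle of the front V-block (fixture x = -134 to -112 mm), at the height of a seated rod's axis (48.5 mm above the bench). Axes as the fixture's, like those of all the fixture's points.
- rear_vee (a point): Mouth of the rear V-block, at the seated rod's axis. The block runs from here 70 mm in x. Its groove is open from above only in its first 37 mm; behind that stands the bridge, so the rod is laid in with its end 10 to 35 mm past this point (rod middle 106 to 81 mm before it) and then slid home along the grooves.
- seat (a point): Where the rod's middle is when the rod is seated in both V-blocks and home against the stop (fixture x = -26, y = 0, z = 48.5 mm).
- stop_face (a point): Centre of the end stop, the 10 mm wide round nose of a brass stop screw, 72 mm past the rear block's mouth.
- bridge (a point): Top of the boss on the bridge, on the upright clamp screw's axis (fixture x = 68, y = 0, z = 102 mm). The steel bridge is 26 mm long in x, 70 mm wide, its underside 74 mm above the bench. The screw's shoe hangs under it, 2 to 4 mm above a seated rod at the start.
- tee_handle: Dark T-handle on the clamp screw: round bar 12 mm thick, 80 mm between its 17 mm end balls, on an 11 mm spindle. Origin mid-bar on the screw axis, about 140 mm above the bench; x along the bar, z up. Grip the bar's middle from above; clockwise seen from above lowers the screw, 8 mm a turn. While it stands still the thread's drag can act either way (0.08 N m more or less).
- tee_grip (a point): Same point as the T-handle's origin. Turning takes 0.08 N m until, after 1.7 to 3.2 rad, the shoe meets a seated rod; then the torque climbs: 0.13 N m more per 100 N of clamping force, 100 N in about half a radian. Firm is over 40 N (0.13 N m); 0.2 N m is a good snug; over 280 N (0.43 N m) marks the rod. Let go, it springs back a little (to 65 N if it was more) and stays.
- screw: The clamp screw's brass shoe, 33 x 14 mm, which presses on the rod from above and does not turn; it rises and sinks with the screw. Its origin is not on the shoe but at the T-handle's origin.
- hex_key: Bystander, not to be disturbed: bent black hexagon key, 108 mm. Origin under its middle.
- spanner: Bystander, not to be disturbed: double open-ended spanner, 191 mm. Origin under its middle.
- shell_mill: Bystander, not to be disturbed: brown standing shell mill, 39 mm across, 46 mm high. Origin under its middle.
- sleeve: Bystander, not to be disturbed: brown taper sleeve, 142 mm. Origin under its middle.
- strap: Bystander, not to be disturbed: tan clamp strap with two holes, 76 x 27 x 14 mm. Origin under its middle.
- punch: Bystander, not to be disturbed: dark centre punch, 100 mm. Origin under its middle.
- step_block: Bystander, not to be disturbed: dark step block, 48 x 66 x 40 mm. Origin under its middle.

How it is judged:
On the way, in this order (a step that is already met when the one before it is completed fails the run):
1. the rod lies in both V-blocks with its end home against the stop (within 2.5 mm), let go of, not yet clamped (x of rod_mid in the frame of fixture between -0.0285 and -0.0235 m and y of rod_mid in the frame of fixture between -0.002 and 0.002 m and z of rod_mid in the frame of fixture between 0.0455 and 0.0505 m and angle between the x axis of rod_mid and the x axis of fixture, either way round below 0.02 rad and contact force between the fingers and rod below 0.2 N), for 0.2 s.
2. the clamp screw presses on the rod with at least 40 N (x of rod_mid in the frame of fixture between -0.0285 and -0.0235 m and y of rod_mid in the frame of fixture between -0.002 and 0.002 m and z of rod_mid in the frame of fixture between 0.0455 and 0.0505 m and angle between the x axis of rod_mid and the x axis of fixture, either way round below 0.02 rad and contact force between screw and rod above 40 N), for 0.3 s.
At the end, for the whole second after the job is handed in: The rod lies in both V-blocks (within 2 mm sideways and in height, 0.02 rad in line), its end within 2.5 mm of the stop, at rest, and the clamp screw presses on it with 40 to 280 N (all of step 2 and contact force between screw and rod below 280 N and linear speed of rod below 0.01 m/s); the robot touches nothing.
It fails at once if the clamp screw was cranked too hard: more than 280 N marks the rod (contact force between screw and rod above 280 N).
It fails at once if a bystander (hexagon key, spanner, shell mill, taper sleeve, clamp strap, centre punch or step block) was moved more than 30 mm (distance of any of hex_key, spanner, shell_mill, sleeve, strap, punch, step_block from where it was at the start of the episode above 0.03 m).
It also fails if it takes over 72 s, if anything falls off the work surface, if the arm or the gripper's body presses on something with over 40 N, if the wrist force passes 120 N, or if a joint passes its speed limit or range.

## Robot

A 6-joint arm with a two-finger parallel gripper is mounted at the origin on a cart in front of the work surface, level with it; the furniture and walls round the work are solid. World frame = base frame: x ahead of the robot, y to its left, z up, the work surface at z = 0. Lengths are in m, angles in rad, forces in N, time in s.
With the tool pointing down it reaches from about 0.425 to 0.95 m from the base axis. Payload 3.5 kg.
Tool frame: the origin (TCP) lies midway between the tips of the shut fingers; the grasp point (between the pads) lies 19 mm behind it; z points along the fingers, y is the line along which they close (so a half turn about z gives the same grasp; the last joint's range is limited). The gripper opens to 85 mm and grips with 20 to 120 N. Pads are 22 mm wide; open, the fingers measure 114 mm over their backs; the gripper's body (76 mm by 85 mm) begins 54 mm behind the grasp point. The pads swing forward as they close: fully open they stand 13 mm farther back than shut.
Start: joints at [-1.306, 0.286, 1.577, -0, 1.279, -0.15], TCP at [0.272, -0.618, 0.231] pointing down, gripper open.
Joint ranges: [-2.77, 2.77], [-0.9, 2.22], [0.21, 2.48], [-1.53, 4.67], [0.24, 2.81], [-2.84, 2.84]. Speed limits (rad/s): [2.79, 2.79, 3.14, 3.14, 3.14, 3.14].

## Interface

Orientations are given as a unit quaternion [x, y, z, w].
In Python, from plant import get_state, read_camera, ctrl gives the robot as it stands.
- The arm moves only by the shell command python3 -m crank 'ROWS' [FORCE]. ROWS is JSON, a list of rows, each a list of 3 entries, a list of its own where there are three numbers: the shift along the tool's x, y, z in mm, then the turn about the tool's z in degrees, then the closure in counts, from 0 (fully open) to 255 (shut). In form: [[[tx, ty, tz], yaw, claw], ...]. A call has 1 to 10 rows; each row is the pose to reach, as a shift and turn from the pose commanded when the call began, along the tool's axes at that moment; what a row does not reach only later rows make up. A row lasts 1/10 s, in which the tool goes at most 50 mm and 8.59 degrees, less where a joint would pass 70% of its speed; a pose out of reach is approached as far as the arm can. A call with a gripper value outside its range is refused whole. The fingers move at their own pace and stop on an object; FORCE is the grip in N (left out, the last holds). Time passes only in rows, so rows that repeat a pose let the fingers close. It gives the time, the measured TCP pose, the force, the opening and the grip force at its end, in the units of the state.
- get_state(): the state, without advancing time (a new reading comes with each control period).
- read_camera(name): name is "scene" or "top" or "wrist"; returns a dict with "frame" (420x560x3 uint8, blue, green, red), "range_z" (420x560 float32, m along the optical axis (not along the pixel's ray), 0 where there is no reading), "vfov" (degrees; the focal length in pixels is half the picture's height over the tangent of half this angle, whatever the lens; pixels are square), "cx", "cy" (the principal point, pixels), "origin" and "orientation" of the camera in the world. Camera axes: x right, y down, z forward; pixel columns grow to the right and rows downward; lengths in m; the calibration is good to about 2 mm. A picture is of the moment at which its call begins.
- ctrl.sign_off(): hands the job in; it is judged then, once.
The state is a dict: "time": time; "qpos": joint angles; "dq": joint speeds; "joint_efforts": joint torques, N m; "eef_pos": TCP position; "tcp_rot": TCP orientation; "contact_force": force on the tool from outside, world axes, zero at the start; "wrist_torque": the same for the moment, N m; "opening": opening from 0.0 (shut) to 1.0 (fully open); "finger_force": force on a finger pad.
Only numpy, scipy, OpenCV 4.12 (cv2) and the standard library are available. Lean on these libraries where they do the work, as an engineer would, in place of code of your own. Each camera call takes 0.05 s, during which the arm holds its last target. There are 200 camera calls.

## Working session

There is one attempt and no reset: what is moved stays moved. The work goes in short steps, Python scripts to look and compute and a shell command to move; the robot and the scene stay as the last step left them, time stands still between calls to the robot, and variables do not carry over. Pictures are saved under pics/ and viewed, at most 10 in all, crops included, and the job is handed in when it is done.

```bash
mkdir -p pics; cat > h.py <<'E'
import numpy as np, cv2
from scipy.spatial.transform import Rotation as R
from plant import get_state, read_camera, ctrl
def snap(name,fn):
    c=read_camera(name); cv2.imwrite('pics/'+fn+'.png',c['frame']); 
    np.savez('pics/'+fn+'.npz',**{k:v for k,v in c.items()}); return c
def load(fn): return np.load('pics/'+fn+'.npz')
def px(c,u,v,z=None):
    "pixel -> world; z=None use depth, else intersect plane z"
    f=c['frame'].shape[0]/2/np.tan(np.radians(float(c['vfov']))/2)
    d=R.from_quat(c['orientation']).apply([(u-c['cx'])/f,(v-c['cy'])/f,1]); o=np.array(c['origin'])
    t=float(c['range_z'][int(round(v)),int(round(u))]) if z is None else (z-o[2])/d[2]
    return o+d*t
def proj(c,p):
    f=c['frame'].shape[0]/2/np.tan(np.radians(float(c['vfov']))/2)
    q=R.from_quat(c['orientation']).inv().apply(np.array(p)-c['origin'])
    return np.array([c['cx']+f*q[0]/q[2],c['cy']+f*q[1]/q[2]])
def totool(dw,s=None):
    s=s or get_state(); return R.from_quat(s['tcp_rot']).inv().apply(dw)*1000
E
python3 - <<'E'
from h import *
a=snap('top','top1'); b=snap('scene','scene1')
print(a['origin'],a['orientation'],a['vfov'],b['origin'])
s=get_state(); print(s)
E
```

```text
[ 0.43230958 -0.02727794  1.23765323] [ 0.70835335 -0.70359828  0.03065591 -0.04738358] 55.315431928486035 [-0.31727634 -0.77819418  0.67522067]
{'time': 0.1, 'qpos': array([-1.30599828e+00,  2.87122493e-01,  1.57802156e+00,  7.17411291e-06,
        1.27861291e+00, -1.50001191e-01]), 'dq': array([ 0.00094274, -0.00185438, -0.00437734,  0.0003439 ,  0.00038241,
       -0.00054136]), 'joint_efforts': array([ 5.03329902e-04, -4.07295549e+01, -2.93699151e+01, -1.50512597e-04,
        3.43232103e-03,  5.58946862e-07]), 'eef_pos': array([ 0.27190029, -0.61716747,  0.23006012]), 'tcp_rot': array([ 9.78569323e-01,  2.05914810e-01, -5.86514121e-05, -1.08056585e-03]), 'contact_force': array([ 1.36730085, -0.61252239,  0.63983827]), 'wrist_torque': array([ 0.05429487, -0.05313295,  0.00241468]), 'finger_force': 0.0, 'opening': 0.9999369841282151}
```

View pics/top1.png

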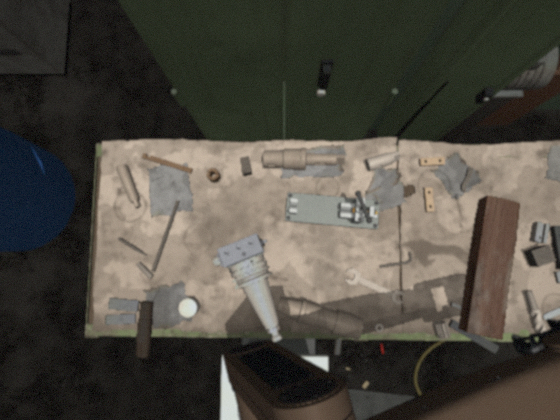

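View pics/scene1.png

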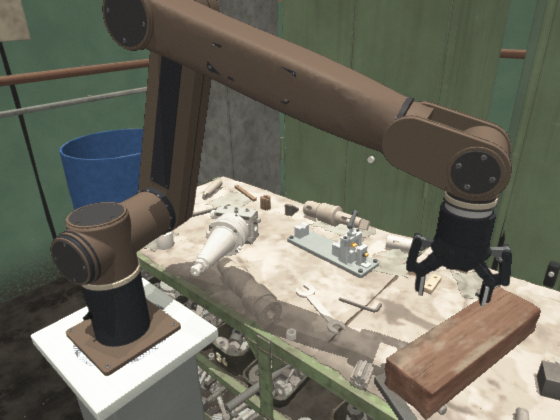

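The top view shows the fixture at about (333,211), with its T-handle near (360,207). A black rod candidate runs from (155,270) to (178,203). I'll enlarge both.

```bash
python3 - <<'E'
from h import *
c=load('top1'); f=c['frame']
l=cv2.resize(f[190:290,110:200],None,fx=4,fy=4,interpolation=2); r=cv2.resize(f[180:240,275:390],None,fx=6.9,fy=6.67,interpolation=2)
l=cv2.resize(f[190:290,110:200],(360,400)); r=cv2.resize(f[180:245,280:390],(440,260))
o=np.zeros((400,800,3),np.uint8); o[:,:360]=l; o[:260,360:]=r; cv2.imwrite('pics/crop1.png',o)
p,q=px(c,155,270,.006),px(c,178,203,.006); print(p,q,np.linalg.norm(p-q))
for u,v in [(289,194),(379,200),(376,229),(286,221)]: print(px(c,u,v,.014),px(c,u,v))
E
```

```text
[0.40012673 0.36858473 0.006     ] [0.60805732 0.30480287 0.006     ] 0.21749311535250745
[ 0.63660188 -0.04136392  0.014     ] [ 0.63525132 -0.0412708   0.02208953]
[ 0.61910886 -0.31742295  0.014     ] [ 0.6209031  -0.32020986  0.00224655]
[ 0.5298355  -0.30651219  0.014     ] [ 0.529996   -0.30697172  0.01198625]
[ 0.55273534 -0.0325108   0.014     ] [ 0.55312738 -0.03252784  0.01001649]
```

View pics/crop1.png

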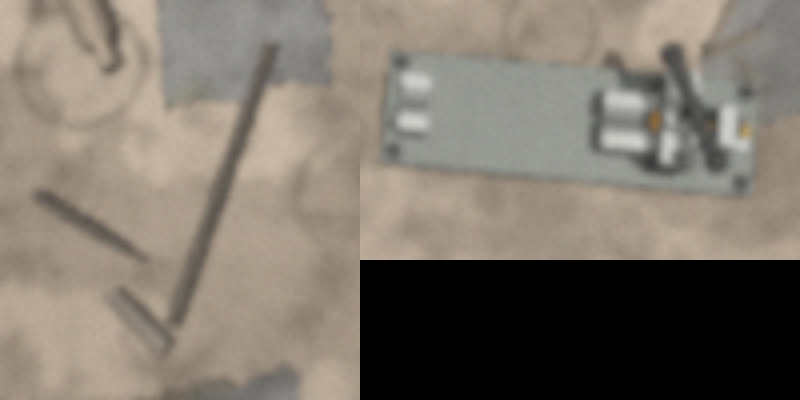

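The left crop shows the rod's ends at (270,45) and (176,322). In the full picture that is (177.5,201.3) to (154,270.5), with the punch and another part beside it. The right crop shows the plate tilted by about 4°, with the handle balls at (672,50) and (716,160). I'll set out towards the rod at a high level.

```bash
python3 - <<'E'
from h import *
s=get_state(); p=s['eef_pos']
c=load('top1'); A,B=px(c,177.5,201.3,.006),px(c,154,270.5,.006); m=(A+B)/2; d=(B-A)/np.linalg.norm(B-A)
print(A,B,m,d,np.degrees(np.arctan2(d[1],d[0])))
print(totool(np.array([.62,-.2,.29])-p), R.from_quat(s['tcp_rot']).as_matrix().round(3))
E
```

```text
[0.61341162 0.30656072 0.006     ] [0.3985797  0.37161277 0.006     ] [0.50599566 0.33908674 0.006     ] [-0.9570844   0.28980934  0.        ] 163.1534579134264
[ 486.72016068 -241.63267535  -59.26245065] [[ 0.915  0.403 -0.001]
 [ 0.403 -0.915  0.002]
 [ 0.    -0.002 -1.   ]]
```

```bash
python3 -m crank '[[[45,-22,-50],-8,0],[[90,-44,-59],-16,0],[[135,-66,-59],-24,0],[[180,-88,-59],-32,0],[[225,-110,-59],-40,0],[[270,-132,-59],-48,0],[[315,-154,-59],-56,0],[[360,-180,-59],-64,0],[[420,-210,-59],-72,0],[[487,-241,-59],-80,0]]'; python3 - <<'E'
from h import *
s=get_state(); p=s['eef_pos']; M=R.from_quat(s['tcp_rot']).as_matrix()
print(s['qpos'],M.round(3),np.degrees(np.arctan2(M[1,0],M[0,0])))
print(totool(np.array([.50,.34,.25])-p))
E
```

```text
time: 1.1
eef_pos: [0.5814, -0.2454, 0.2898]
tcp_rot: [0.615, 0.789, -0.0, -0.0]
contact_force: [0.8, -0.8, 0.5]
opening: 0.998
finger_force: 0.0
[-5.59967559e-01  1.52798391e-01  1.62716022e+00 -3.78335568e-05
  1.36242131e+00 -8.06063804e-01] [[-0.244  0.97  -0.001]
 [ 0.97   0.244  0.   ]
 [ 0.001 -0.001 -1.   ]] 104.10071659197669
[587.59180615  63.68075118  40.09580916]
```

```bash
python3 - <<'E'
from h import *
snap('wrist','wfix'); s=get_state(); p=s['eef_pos']; M=R.from_quat(s['tcp_rot']).as_matrix()
print(p,s['dq'].max(),np.degrees(np.arctan2(M[1,0],M[0,0])),totool(np.array([.505,.34,.25])-p))
E
```

```text
[ 0.58536436 -0.23921952  0.28970961] 0.10551716362041175 104.6699170588817 [580.5100029   68.76628664  42.54249481]
```

View pics/wfix.png

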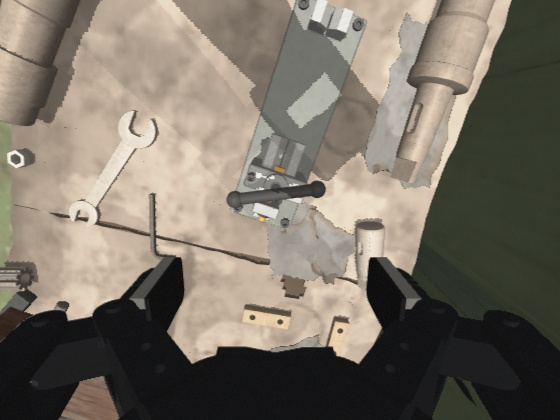

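The wrist view shows the fixture clearly, with the front block at (328,18), the rear block at (282,155) and handle balls at (234,200) and (318,188). I'll go on to the rod.

```bash
python3 -m crank '[[[50,6,4],-8,0],[[100,12,8],-16,0],[[150,18,12],-24,0],[[200,24,16],-32,0],[[250,30,20],-40,0],[[300,36,24],-48,0],[[350,42,28],-56,0],[[400,48,32],-58.5,0],[[450,54,36],-58.5,0],[[500,60,40],-58.5,0]]'; python3 - <<'E'
from h import *
s=get_state(); p=s['eef_pos']; M=R.from_quat(s['tcp_rot']).as_matrix()
print(np.degrees(np.arctan2(M[1,0],M[0,0])),totool(np.array([.505,.30,.25])-p))
# fixture refinement from wrist picture, printed depth points
c=load('wfix')
for u,v in [(303,4),(359,24),(236,207),(286,222),(234,200),(318,188),(276,194)]: print(u,v,px(c,u,v).round(4))
cv2.imwrite('pics/crop2.png',cv2.resize(c['frame'][0:235,220:380],(480,705),interpolation=2)[:600] if 0 else cv2.resize(c['frame'][0:235,215:375],(408,599),interpolation=2))
E
```

```text
time: 2.15
eef_pos: [0.5197, 0.2492, 0.2502]
tcp_rot: [0.154, 0.988, -0.0, -0.0]
contact_force: [0.6, 0.8, 0.3]
opening: 1.0
finger_force: 0.0
162.2583019363913 [29.50716862 43.91821162  0.18381248]
303 4 [ 0.5636 -0.0412  0.0167]
359 24 [ 0.6342 -0.0456  0.0183]
236 207 [ 0.5469 -0.2657  0.1448]
286 222 [ 0.612  -0.307   0.0204]
234 200 [ 0.5439 -0.2582  0.1489]
318 188 [ 0.618  -0.2278  0.1483]
276 194 [ 0.5813 -0.2435  0.1459]
```

View pics/crop2.png

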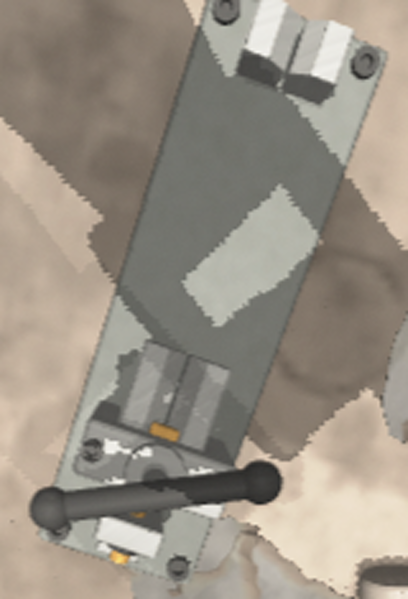

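The groove bottom shows at (188,355) on the rear mouth and at (288,70) on the inner edge of the front block. I'll work out the fixture from these, then look down at the rod.

```bash
python3 - <<'E'
from h import *
c=load('wfix'); g=lambda x,y,z:px(c,215+x/2.55,y/2.55,z)
a,b=g(188,355,.04),g(288,70,.04); d=a-b; print('rear',a,'front',b,np.linalg.norm(d),np.degrees(np.arctan2(d[1],d[0])))
# plate corners
print('handle balls z.14',g(52,508,.14),g(262,481,.14), 'stop tip?',g(120,557,None))
w=snap('wrist','wrod'); s=get_state(); p=s['eef_pos']; print(p)
for q in [(.6134,.3066,.006),(.3986,.3716,.006),(.506,.339,.006)]: print(proj(w,q))
E
```

```text
rear [ 0.58575056 -0.19534104  0.04      ] front [ 0.59738736 -0.06456839  0.04      ] 0.13128938721083513 -95.08506673266497
handle balls z.14 [ 0.54437161 -0.25954793  0.14      ] [ 0.61950199 -0.22983847  0.14      ] stop tip? [ 0.57709786 -0.29983738  0.05282269]
[0.5176011  0.25563967 0.24936491]
[338.33571975 231.83076201]
[346.00054413  45.50578768]
[341.78568738 146.07823577]
```

View pics/wrod.png

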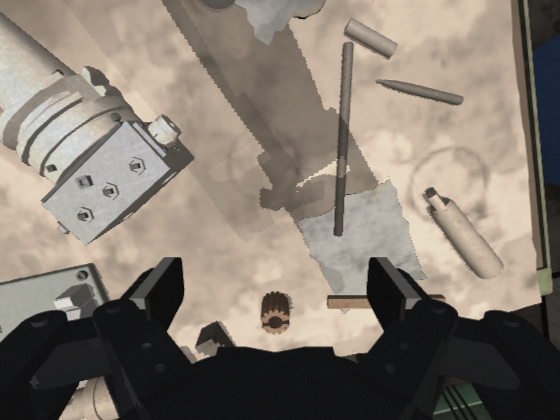

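The rod's ends are at (339,236) and (348,43), and the punch lies clear to the right.

```bash
python3 - <<'E'
from h import *
w=load('wrod'); s=get_state(); p=s['eef_pos']; M=R.from_quat(s['tcp_rot']).as_matrix()
A,B=px(w,339,236,.008),px(w,348,43,.006); d=(B-A); L=np.linalg.norm(d); d/=L; m=(A+B)/2
print(A,B,m,L,'ang',np.degrees(np.arctan2(d[1],d[0])),'tool',np.degrees(np.arctan2(M[1,0],M[0,0])))
g=m+d*.018; g[2]=.1
print(totool(g-p))
E
```

```text
[0.61854422 0.30576239 0.008     ] [0.39679734 0.37439043 0.006     ] [0.50767078 0.34007641 0.007     ] 0.23213248332814113 ang 162.8033228374957 tool 162.54440084124752
[ 52.18227171  76.86843296 149.9014593 ]
```

```bash
python3 -m crank '[[[25,38,40],0,110],[[50,76,80],0,110],[[52,77,130],0,110],[[52,77,160],0,110],[[52,77,190],0,110],[[52,77,190],0,110]]' 60; python3 - <<'E'
from h import *
w=snap('wrist','wrod2'); s=get_state(); p=s['eef_pos']; M=R.from_quat(s['tcp_rot']).as_matrix()
print(p,s['opening'],np.degrees(np.arctan2(M[1,0],M[0,0])))
E
```

```text
time: 2.8
eef_pos: [0.4899, 0.3346, 0.0544]
tcp_rot: [0.154, 0.988, -0.004, -0.005]
contact_force: [-0.7, 0.1, -0.5]
opening: 0.563
finger_force: 0.0
[0.49242211 0.33556414 0.05795927] 0.5715385285768612 162.26853986724248
```

View pics/wrod2.png

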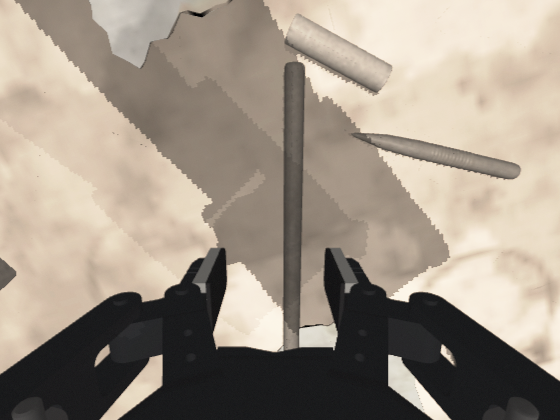

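The rod runs from (295,63) to (291,345), between pad tips at 222 and 328, so it sits a little right of centre.

```bash
python3 - <<'E'
from h import *
w=load('wrod2'); s=get_state(); p=s['eef_pos']; M=R.from_quat(s['tcp_rot']).as_matrix()
B,A=px(w,295,65,.006),px(w,291,340,.006); d=(B-A)/np.linalg.norm(B-A); print(A,B,np.degrees(np.arctan2(d[1],d[0])))
m=B-d*.116; g=m+d*.018; g[2]=.003; print(m,totool(g-p),p)
E
```

```text
[0.57268742 0.31902509 0.006     ] [0.39738089 0.37491078 0.006     ] 162.31832280630522
[0.50790089 0.33967829 0.006     ] [ 4.24511692  8.85898319 54.94188458] [0.49242211 0.33556414 0.05795927]
```

```bash
python3 -m crank '[[[0,0,5],0,110],[[0,0,10],0,110],[[0,0,10],0,110],[[0,0,10],0,110]]'; python3 - <<'E'
from h import *
s=get_state(); p=s['eef_pos']; m=np.array([.5079,.3397,.003]); d=np.array([-.9527,.3038,0]); print(p,totool(m+d*.018-p))
E
```

```text
time: 3.25
eef_pos: [0.4953, 0.3367, 0.0519]
tcp_rot: [0.154, 0.988, 0.001, 0.001]
contact_force: [0.0, -0.5, 0.0]
opening: 0.568
finger_force: 0.0
[0.49526887 0.33667254 0.05194285] [ 6.96465138  6.64836892 48.94162538]
```

```bash
python3 -m crank '[[[7,6.5,10],0,110],[[7,6.5,30],0,110],[[7,6.5,40],0,110],[[7,6.5,46],0,110],[[7,6.5,46],0,110],[[7,6.5,46],0,110]]'; python3 - <<'E'
from h import *
s=get_state(); p=s['eef_pos']; m=np.array([.5079,.3397,.003]); d=np.array([-.9527,.3038,0]); print(p,totool(m+d*.018-p))
E
```

```text
time: 3.85
eef_pos: [0.4901, 0.345, 0.005]
tcp_rot: [0.154, 0.988, 0.0, 0.0]
contact_force: [-0.2, -0.3, 0.3]
opening: 0.569
finger_force: 0.0
[0.49011431 0.34503949 0.00501036] [-0.56688564  0.31616335  2.01065288]
```

```bash
python3 -m crank '[[[0,0,3.5],0,110],[[0,0,3.5],0,160],[[0,0,3.5],0,255],[[0,0,3.5],0,255],[[0,0,3.5],0,255],[[0,0,3.5],0,255],[[0,0,3.5],0,255],[[0,0,3.5],0,255]]' 60
```

```text
time: 4.65
eef_pos: [0.4901, 0.345, 0.0017]
tcp_rot: [0.154, 0.988, 0.0, 0.0]
contact_force: [-0.9, -0.1, 3.5]
opening: 0.109
finger_force: 58.8
```

```bash
python3 -m crank '[[[0,0,-10],0,255],[[0,0,-30],0,255],[[0,0,-50],0,255],[[0,0,-50],0,255]]'; python3 - <<'E'
from h import *
w=snap('wrist','wheld')
E
```

```text
time: 5.05
eef_pos: [0.4916, 0.3457, 0.0541]
tcp_rot: [0.154, 0.988, 0.002, 0.002]
contact_force: [1.0, -0.7, -1.5]
opening: 0.108
finger_force: 58.7
```

View pics/wheld.png

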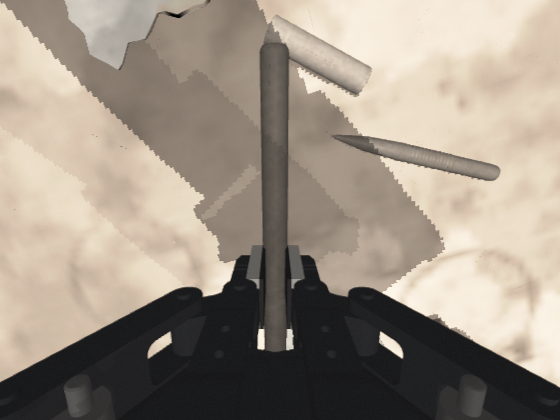

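The rod is held straight, with its far end at (274,45). I'll work out its tilt and grip offset, and the transfer to the fixture.

```bash
cat >> h.py <<'E'
H=np.array([.5817,-.2449,0]); F0=np.radians(-95.0)
FX=np.array([np.cos(F0),np.sin(F0),0]); FY=np.array([-np.sin(F0),np.cos(F0),0])
def fix(x,y,z): return H+FX*(x-.068)+FY*y+np.array([0,0,z])
def infix(p): d=np.array(p)-H; return np.array([d@FX+.068,d@FY,d[2]])
def yaw(s): M=R.from_quat(s['tcp_rot']).as_matrix(); return np.degrees(np.arctan2(M[1,0],M[0,0]))
E
python3 - <<'E'
from h import *
w=load('wheld'); s=get_state(); p=s['eef_pos']; T=R.from_quat(s['tcp_rot'])
for u,v in [(274,50),(274,100),(275,170),(276,240),(276,300)]: print(u,v,(T.inv().apply(px(w,u,v)-p)*1000).round(1))
print(p,yaw(s))
t=fix(-.088,0,.22); print(t,totool(t-p))
E
```

```text
274 50 [ 94.7  -0.4 -11.8]
274 100 [ 76.3  -0.4 -11.2]
275 170 [ 47.8  -0.  -12. ]
276 240 [ 15.6   0.4 -11.9]
276 300 [-15.5   0.4 -12. ]
[0.49060019 0.34517568 0.05241644] 162.26375145635095
[ 0.5952963  -0.08949363  0.22      ] [-232.47282394 -381.80046575 -167.83242896]
```

```bash
python3 -m crank '[[[0,0,-50],0,255],[[-10,-17,-100],3,255],[[-30,-50,-140],10,255],[[-55,-90,-168],18,255],[[-80,-130,-168],26,255],[[-105,-170,-168],34,255],[[-130,-212,-168],42,255],[[-155,-255,-168],50,255],[[-180,-297,-168],58,255],[[-205,-340,-168],66,255]]'; python3 -m crank '[[[0,0,0],0,255],[[0,0,0],0,255]]';  python3 - <<'E'
from h import *
s=get_state(); p=s['eef_pos']; print(yaw(s),infix(p),totool(fix(-.0905,0,.2)-p))
E
```

```text
time: 6.1
eef_pos: [0.58, -0.04, 0.2171]
tcp_rot: [0.67, 0.743, -0.001, -0.001]
contact_force: [1.1, 0.4, -1.8]
opening: 0.111
finger_force: 58.9
time: 6.3
eef_pos: [0.58, -0.0392, 0.2171]
tcp_rot: [0.668, 0.744, -0.001, -0.002]
contact_force: [0.1, 0.8, -1.5]
opening: 0.106
finger_force: 58.9
96.14256915104849 [-0.13678597 -0.01963923  0.21713518] [-49.23909965  10.38060446  17.01350636]
```

```bash
python3 -m crank '[[[-45,10,17],6,255],[[-45,10,17],11,255],[[-45,10,50],11,255],[[-45,10,90],11,255],[[-45,10,100],11,255],[[-45,10,100],11,255],[[-45,10,100],11,255]]';  python3 - <<'E'
from h import *
s=get_state(); p=s['eef_pos']; print(yaw(s),infix(p),totool(fix(-.0955,0,.08)-p))
c=snap('wrist','wlay')
E
```

```text
time: 7.0
eef_pos: [0.5965, -0.0812, 0.1205]
tcp_rot: [0.735, 0.678, 0.0, 0.001]
contact_force: [0.2, 0.0, -1.9]
opening: 0.106
finger_force: 58.9
85.34795647969958 [-0.09640673  0.00045709  0.12050096] [-0.89305865 -0.52996792 40.50037848]
```

View pics/wlay.png

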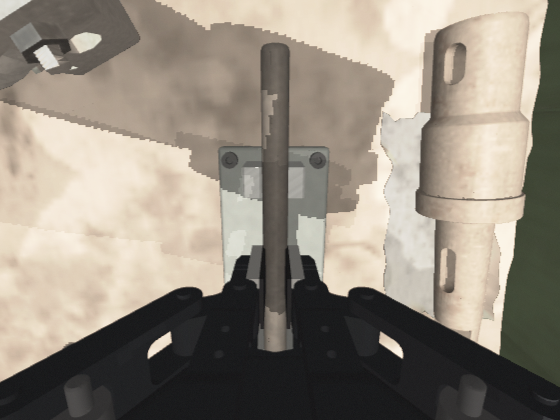

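The rod, centred at x=274, lines up with the plate (219 to 329) and its bolts at (229,160) and (318,160). I'll check the fixture's x from the front block, at rows 166 to 197.

```bash
python3 - <<'E'
from h import *
c=load('wlay')
for u,v,z in [(244,166,.05),(302,166,.05),(302,198,.05),(244,198,.05),(229,160,.018),(318,160,.018),(219,148,.014),(329,148,.014),(223,270,.014)]: print(u,v,infix(px(c,u,v,z)).round(4))
E
```

```text
244 166 [-0.1346 -0.0213  0.05  ]
302 166 [-0.1348  0.0188  0.05  ]
302 198 [-0.1121  0.0194  0.05  ]
244 198 [-0.1119 -0.0218  0.05  ]
229 160 [-0.1349 -0.0362  0.018 ]
318 160 [-0.1353  0.0342  0.018 ]
219 148 [-0.1439 -0.0444  0.014 ]
329 148 [-0.1444  0.0431  0.014 ]
223 270 [-0.0371 -0.0455  0.014 ]
```

```bash
python3 -m crank '[[[0,-1.3,20],0,255],[[0,-1.3,45],0,255],[[0,-1.3,60],0,255],[[0,-1.3,68],0,255],[[0,-1.3,68],0,255],[[0,-1.3,68],0,255]]';  python3 - <<'E'
from h import *
s=get_state(); p=s['eef_pos']; print(yaw(s),infix(p),s['contact_force'])
E
```

```text
time: 7.65
eef_pos: [0.5953, -0.082, 0.0524]
tcp_rot: [0.736, 0.677, 0.0, 0.001]
contact_force: [0.1, 0.3, -0.9]
opening: 0.106
finger_force: 58.9
85.2654241923047 [-0.09551043 -0.00067334  0.0523962 ] [ 0.0747257   0.31273382 -0.85553222]
```

```bash
python3 -m crank '[[[0,0,2],0,255],[[0,0,4],0,255],[[0,0,5],0,255],[[0,0,6],0,255],[[0,0,7],0,255]]';  python3 - <<'E'
from h import *
s=get_state(); p=s['eef_pos']; print(yaw(s),infix(p),s['contact_force'],s['wrist_torque'])
E
```

```text
time: 8.15
eef_pos: [0.5949, -0.0818, 0.0446]
tcp_rot: [0.736, 0.677, 0.0, 0.001]
contact_force: [0.8, -0.2, -0.8]
opening: 0.109
finger_force: 59.1
85.2680160340083 [-0.0956218  -0.00110247  0.04460771] [ 0.8389909  -0.17407835 -0.84483723] [-0.03576739 -0.10423981  0.03947132]
```

```bash
python3 -m crank '[[[0,0,0.5],0,255],[[0,0,1],0,255],[[0,0,1],0,255]]';  python3 -m crank '[[[0,0,0.5],0,255],[[0,0,1],0,255],[[0,0,1],0,255]]'
```

```text
time: 8.45
eef_pos: [0.5953, -0.0819, 0.0442]
tcp_rot: [0.736, 0.677, 0.001, 0.001]
contact_force: [0.7, 0.3, 2.4]
opening: 0.107
finger_force: 59.5
time: 8.75
eef_pos: [0.5953, -0.0819, 0.0441]
tcp_rot: [0.736, 0.677, 0.0, 0.001]
contact_force: [-1.2, 1.5, 7.0]
opening: 0.106
finger_force: 60.0
```

```bash
python3 -m crank '[[[-5,0,-1],0,255],[[-13,0,-1],0,255],[[-21,0,-1],0,255],[[-29,0,-1],0,255],[[-36,0,-1],0,255],[[-42,0,-1],0,255],[[-45,0,-1],0,255],[[-45,0,-1],0,255],[[-45,0,-1],0,255]]' 40;  python3 - <<'E'
from h import *
s=get_state(); p=s['eef_pos']; print(yaw(s),infix(p),s['contact_force']@FX,s['contact_force'])
E
```

```text
time: 9.65
eef_pos: [0.5915, -0.1269, 0.0441]
tcp_rot: [0.736, 0.677, 0.001, 0.001]
contact_force: [1.1, 3.7, 5.1]
opening: 0.107
finger_force: 59.7
85.24003440618378 [-0.05039763 -0.00056518  0.04412923] -3.768506939019068 [1.12967847 3.68406796 5.07315574]
```

```bash
python3 -m crank '[[[-1,0,0],0,255],[[-2,0,0],0,255],[[-3,0,0],0,255],[[-4,0,0],0,255],[[-4,0,0],0,255]]' 40;  python3 -m crank '[[[-0.5,0,0],0,255],[[-1,0,0],0,255],[[-1,0,0],0,255]]'; python3 -m crank '[[[-0.5,0,0],0,255],[[-1,0,0],0,255],[[-1,0,0],0,255]]'
```

```text
time: 10.15
eef_pos: [0.5912, -0.1302, 0.0442]
tcp_rot: [0.736, 0.677, 0.001, 0.0]
contact_force: [1.4, 4.7, 6.0]
opening: 0.108
finger_force: 59.8
time: 10.45
eef_pos: [0.5911, -0.1311, 0.0441]
tcp_rot: [0.736, 0.677, 0.001, 0.0]
contact_force: [1.8, 4.1, 6.2]
opening: 0.111
finger_force: 59.8
time: 10.75
eef_pos: [0.591, -0.1321, 0.0442]
tcp_rot: [0.736, 0.677, 0.001, 0.0]
contact_force: [1.9, 5.1, 5.5]
opening: 0.109
finger_force: 59.8
```

```bash
for i in 1 2; do python3 -m crank '[[[-0.5,0,0],0,255],[[-1,0,0],0,255],[[-1,0,0],0,255]]'|sed -n 2,4p; done;python3 -m crank '[[[-0.5,0,0],0,255],[[-1,0,0],0,255],[[-1,0,0],0,255]]'
```

```text
eef_pos: [0.5909, -0.133, 0.0442]
tcp_rot: [0.736, 0.677, 0.001, 0.0]
contact_force: [2.1, 5.7, 5.0]
eef_pos: [0.5909, -0.1332, 0.0441]
tcp_rot: [0.736, 0.677, 0.002, -0.001]
contact_force: [2.4, 8.4, 6.4]
time: 11.65
eef_pos: [0.5909, -0.1333, 0.0441]
tcp_rot: [0.736, 0.677, 0.002, -0.001]
contact_force: [2.4, 10.4, 5.7]
opening: 0.109
finger_force: 59.9
```

```bash
python3 -m crank '[[[-1,0,0],0,255],[[-1.5,0,0],0,255],[[-1.5,0,0],0,255]]'; python3 -m crank '[[[0,0,0],0,215],[[0,0,0],0,200],[[0,0,0],0,170],[[0,0,0],0,150],[[0,0,0],0,150],[[0,0,0],0,150]]';  python3 - <<'E'
from h import *
s=get_state(); p=s['eef_pos']; print(yaw(s),infix(p),s['contact_force'])
E
```

```text
time: 11.95
eef_pos: [0.5909, -0.1335, 0.0441]
tcp_rot: [0.736, 0.677, 0.003, -0.002]
contact_force: [2.8, 12.5, 6.8]
opening: 0.11
finger_force: 59.9
time: 12.55
eef_pos: [0.5895, -0.1373, 0.043]
tcp_rot: [0.736, 0.677, -0.0, -0.0]
contact_force: [0.6, 0.6, 0.2]
opening: 0.412
finger_force: 0.0
85.24553598739922 [-0.039856   -0.00157666  0.04301627] [0.62436874 0.55385826 0.1816973 ]
```

```bash
python3 -m crank '[[[0,0,-20],0,150],[[0,0,-60],0,150],[[0,0,-110],0,150],[[0,0,-160],0,150],[[-30,0,-200],-8,120],[[-70,0,-207],-16,120],[[-108,1,-207],-24,120],[[-108,1,-207],-32,120],[[-108,1,-207],-40,120],[[-108,1,-207],-48,120]]'; python3 -m crank '[[[0,0,0],0,120],[[0,0,0],0,120]]';  python3 - <<'E'
from h import *
s=get_state(); p=s['eef_pos']; print(yaw(s),infix(p),s['contact_force'])
c=snap('wrist','wchk'); cv2.imwrite('pics/chk2.png',cv2.resize(c['frame'],(784,588),interpolation=2))
E
```

```text
time: 13.55
eef_pos: [0.5815, -0.2454, 0.25]
tcp_rot: [0.394, 0.919, -0.0, -0.0]
contact_force: [-0.7, -0.2, -0.4]
opening: 0.53
finger_force: 0.0
time: 13.75
eef_pos: [0.5818, -0.2447, 0.2501]
tcp_rot: [0.398, 0.917, -0.0, -0.0]
contact_force: [-0.7, -0.2, -0.3]
opening: 0.53
finger_force: 0.0
133.0967607179347 [6.78182480e-02 4.88460124e-05 2.50140922e-01] [-0.69317506 -0.1697051  -0.27525145]
```

View pics/chk2.png

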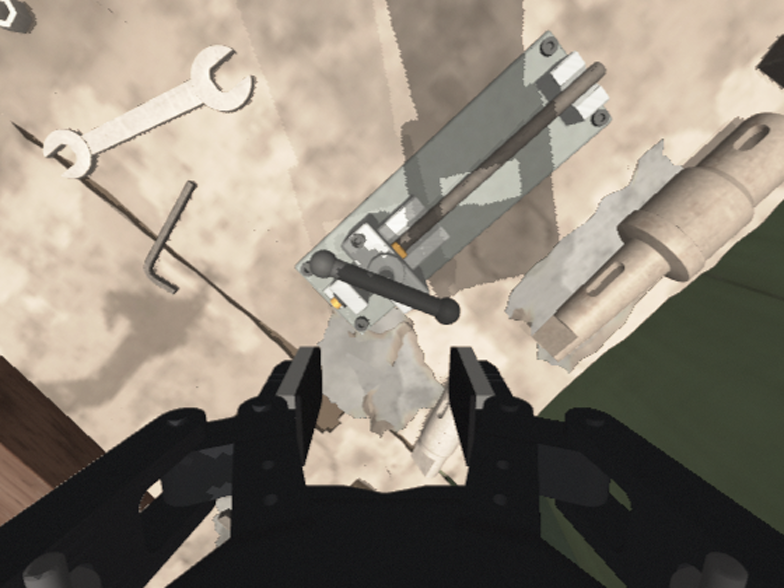

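The rod lies in both grooves and runs under the bridge, with its free end at (602,66) in the enlargement. The handle balls are at (322,262) and (449,311).

```bash
python3 - <<'E'
from h import *
c=load('wchk'); s=get_state(); k=1.4
for u,v,z in [(602,66,.0505),(595,70,None),(500,150,None),(410,235,None),(549,46,.018),(600,117,.018)]: print(infix(px(c,u/k,v/k,z)).round(4))
a,b=px(c,322/k,262/k,.143),px(c,449/k,311/k,.143); m=(a+b)/2; d=b-a
print(a,b,m,infix(m),np.linalg.norm(d),np.degrees(np.arctan2(d[1],d[0])),px(c,386/k,283/k))
print(totool(m-s['eef_pos']))
E
```

```text
[-0.1416 -0.0012  0.0505]
[-0.1356 -0.0026  0.0523]
[-0.0511 -0.0052  0.054 ]
[ 0.0406 -0.0023  0.055 ]
[-0.1346 -0.0357  0.018 ]
[-0.1348  0.0337  0.018 ]
[ 0.54275359 -0.25865468  0.143     ] [ 0.61908739 -0.22887586  0.143     ] [ 0.58092049 -0.24376527  0.143     ] [ 0.06693752 -0.00087545  0.143     ] 0.08193672401442316 21.311413180964895 [ 0.57877577 -0.24191157  0.14462356]
[ 1.25917039e+00 -3.05832571e-02  1.07189664e+02]
```

```bash
python3 -m crank '[[[1,0,20],-8,120],[[1,0,40],-16,120],[[1,0,50],-24,120],[[1,0,50],-32,120],[[1,0,50],-40,120],[[1,0,50],-48,120],[[1,0,50],-56,120],[[1,0,50],-64,120],[[1,0,50],-68.2,120],[[1,0,50],-68.2,120]]'; python3 -m crank '[[[0,0,0],0,120],[[0,0,0],0,120]]';  python3 - <<'E'
from h import *
s=get_state(); p=s['eef_pos']; print(yaw(s),s['qpos'][5],totool(np.array([.581,-.244,.125])-p),s['wrist_torque'])
E
```

```text
time: 14.8
eef_pos: [0.5812, -0.2439, 0.2003]
tcp_rot: [-0.186, 0.983, -0.0, -0.0]
contact_force: [0.2, -0.4, 0.3]
opening: 0.534
finger_force: 0.0
time: 15.0
eef_pos: [0.5812, -0.2439, 0.2002]
tcp_rot: [-0.185, 0.983, 0.0, -0.0]
contact_force: [-0.4, -0.2, 0.1]
opening: 0.53
finger_force: 0.0
-158.62533779972765 -2.5020126946326737 [2.03598141e-01 1.39849279e-02 7.52197305e+01] [-0.02405007 -0.04819687 -0.0827745 ]
```

```bash
python3 -m crank '[[[0,0,25],0,120],[[0,0,50],0,120],[[0,0,68],0,120],[[0,0,75],0,120],[[0,0,75],0,120],[[0,0,75],0,120]]' | tail -4; python3 -m crank '[[[0,0,0],0,180],[[0,0,0],0,255],[[0,0,0],0,255],[[0,0,0],0,255],[[0,0,0],0,255],[[0,0,0],0,255]]' 50;  python3 - <<'E'
from h import *
s=get_state(); print(yaw(s),s['wrist_torque'])
E
```

```text
tcp_rot: [-0.186, 0.983, -0.001, 0.001]
contact_force: [-0.0, -0.4, 0.3]
opening: 0.526
finger_force: 0.0
time: 16.2
eef_pos: [0.5817, -0.244, 0.1266]
tcp_rot: [-0.186, 0.983, -0.0, 0.001]
contact_force: [-2.4, 2.6, 5.2]
opening: 0.123
finger_force: 48.9
-158.53553921647685 [ 0.38018008  0.27627676 -0.01558122]
```

```bash
cat > t.py <<'E'
from h import *
T=[]
for i in range(1):
    s=get_state(); T.append(s['wrist_torque'][2])
print('yaw',round(yaw(s),1),'q6',s['qpos'][5].round(3),'T',s['wrist_torque'].round(3),'F',s['contact_force'].round(1),'z',s['eef_pos'].round(4))
E
python3 -m crank '[[[0,0,0.2],8,255],[[0,0,0.4],16,255],[[0,0,0.6],24,255],[[0,0,0.8],32,255],[[0,0,0.9],40,255]]'>/dev/null; python3 t.py; python3 -m crank '[[[0,0,0.2],8,255],[[0,0,0.4],16,255],[[0,0,0.6],24,255],[[0,0,0.8],32,255],[[0,0,0.9],40,255]]'>/dev/null; python3 t.py;  python3 -m crank '[[[0,0,0],0,255]]'>/dev/null; python3 t.py
```

```text
yaw 161.2 q6 -1.8 T [0.332 0.263 0.106] F [-2.1  2.4  5.6] z [ 0.5816 -0.244   0.1257]
yaw 121.2 q6 -1.102 T [0.249 0.259 0.098] F [-1.2  2.   6.2] z [ 0.5817 -0.244   0.1249]
yaw 121.3 q6 -1.105 T [ 0.324  0.315 -0.125] F [-0.9  2.6  5.5] z [ 0.5817 -0.244   0.1248]
```

```bash
python3 -m crank '[[[0,0,0.1],6,255],[[0,0,0.3],12,255],[[0,0,0.4],18,255]]'>/dev/null; python3 t.py; python3 -m crank '[[[0,0,0.1],5,255],[[0,0,0.2],10,255]]'>/dev/null; python3 t.py;  python3 -m crank '[[[0,0,0.1],5,255],[[0,0,0.2],10,255]]'>/dev/null; python3 t.py
```

```text
yaw 103.3 q6 -0.789 T [0.301 0.231 0.117] F [-2.1  1.8  5. ] z [ 0.5816 -0.244   0.1245]
yaw 93.3 q6 -0.616 T [0.286 0.281 0.128] F [-1.2  2.3  7.3] z [ 0.5816 -0.244   0.1242]
yaw 83.3 q6 -0.441 T [0.376 0.259 0.126] F [-2.4  2.7  5.1] z [ 0.5816 -0.244   0.124 ]
```

```bash
python3 -m crank '[[[0,0,0.1],5,255],[[0,0,0.2],10,255]]'>/dev/null; python3 t.py; python3 -m crank '[[[0,0,0.1],5,255],[[0,0,0.2],10,255]]'>/dev/null; python3 t.py
```

```text
yaw 73.3 q6 -0.266 T [0.31  0.213 0.046] F [-2.   1.3  5.8] z [ 0.5816 -0.244   0.1238]
yaw 63.3 q6 -0.092 T [0.318 0.262 0.124] F [-1.3  2.6  4.9] z [ 0.5816 -0.244   0.1236]
```

```bash
for i in 1 ; do python3 -m crank '[[[0,0,0.1],5,255],[[0,0,0.2],10,255]]'>/dev/null; python3 t.py; done; python3 -m crank '[[[0,0,0.1],5,255],[[0,0,0.2],10,255]]'>/dev/null; python3 t.py; python3 -m crank '[[[0,0,0.1],5,255],[[0,0,0.2],10,255]]'>/dev/null; python3 t.py
```

```text
yaw 53.3 q6 0.083 T [0.314 0.234 0.085] F [-2.1  2.   5.3] z [ 0.5816 -0.244   0.1233]
yaw 43.3 q6 0.257 T [0.318 0.272 0.065] F [-2.5  2.2  5.2] z [ 0.5816 -0.244   0.1231]
yaw 33.3 q6 0.432 T [0.244 0.223 0.059] F [-1.7  2.1  4.7] z [ 0.5816 -0.244   0.1229]
```

```bash
python3 -m crank '[[[0,0,0.1],5,255],[[0,0,0.2],10,255]]'>/dev/null; python3 t.py; python3 -m crank '[[[0,0,0.1],5,255],[[0,0,0.2],10,255]]'>/dev/null; python3 t.py; python3 -m crank '[[[0,0,0.1],4,255],[[0,0,0.2],8,255]]'>/dev/null; python3 t.py
```

```text
yaw 23.3 q6 0.606 T [0.363 0.288 0.08 ] F [-1.7  1.   4.9] z [ 0.5816 -0.244   0.1227]
yaw 13.3 q6 0.781 T [0.33  0.236 0.128] F [-1.3  1.8  5.1] z [ 0.5816 -0.244   0.1225]
yaw 5.4 q6 0.919 T [0.342 0.269 0.111] F [-1.5  2.2  5.7] z [ 0.5816 -0.244   0.1223]
```

```bash
for i in 1; do python3 -m crank '[[[0,0,0.1],4,255],[[0,0,0.2],8,255]]'>/dev/null; python3 t.py; done; python3 -m crank '[[[0,0,0.1],4,255],[[0,0,0.2],8,255]]'>/dev/null; python3 t.py;  python3 -m crank '[[[0,0,0],0,255]]'>/dev/null; python3 t.py
```

```text
yaw -2.6 q6 1.059 T [0.341 0.198 0.166] F [-2.8  1.9  5.1] z [ 0.5816 -0.244   0.1221]
yaw -10.6 q6 1.198 T [0.354 0.234 0.22 ] F [-1.5  1.9  6. ] z [ 0.5816 -0.244   0.1219]
yaw -10.6 q6 1.197 T [0.327 0.231 0.013] F [-1.9  2.5  5. ] z [ 0.5816 -0.244   0.1219]
```

```bash
python3 -m crank '[[[0,0,0.1],4,255],[[0,0,0.1],7,255]]'>/dev/null; python3 t.py; python3 -m crank '[[[0,0,0],0,255],[[0,0,0],0,255],[[0,0,0],0,255],[[0,0,0],0,255],[[0,0,0],0,255]]'>/dev/null; python3 t.py
```

```text
yaw -17.6 q6 1.32 T [0.325 0.222 0.226] F [-1.5  2.3  4.9] z [ 0.5816 -0.244   0.1218]
yaw -17.5 q6 1.318 T [0.289 0.26  0.054] F [-1.3  2.1  5.7] z [ 0.5816 -0.244   0.1218]
```

```bash
python3 -m crank '[[[0,0,0],0,220],[[0,0,0],0,200],[[0,0,0],0,150],[[0,0,0],0,120],[[0,0,0],0,120],[[0,0,0],0,120],[[0,0,-20],0,120],[[0,0,-60],0,120],[[0,0,-110],0,120],[[0,0,-130],0,120]]'; python3 -m crank '[[[0,0,0],0,120],[[0,0,0],0,120]]'>/dev/null; python3 - <<'E'
from h import *
c=snap('wrist','wend'); t=snap('top','top2'); f=c['frame'].astype(int).sum(2)
s=get_state(); print(s['eef_pos'],yaw(s),s['contact_force'])
a=load('top1'); d=cv2.absdiff(a['frame'],t['frame']).max(2)>60
n,l,st,ce=cv2.connectedComponentsWithStats(d.astype(np.uint8)); print([x.tolist() for x in st[1:] if x[4]>15])
for x in (-.09,-.05,-.01,.03):   # rod crest height from top view depth
    u,v=proj(t,fix(x,-.001,.0545)); print(x,infix(px(t,u,v)).round(4))
E
```

```text
time: 21.8
eef_pos: [0.5831, -0.2451, 0.2568]
tcp_rot: [0.988, -0.152, 0.004, 0.002]
contact_force: [0.7, -0.4, 1.3]
opening: 0.527
finger_force: 0.0
[ 0.58014264 -0.24339179  0.2477607 ] -17.539318223788943 [ 0.34980195 -0.27597068 -0.39132222]
[[300, 149, 139, 154, 7824], [299, 204, 25, 7, 108], [152, 211, 24, 60, 227], [266, 240, 37, 31, 439], [364, 274, 101, 59, 2958], [290, 302, 11, 14, 95], [301, 307, 11, 7, 46], [512, 319, 48, 24, 515], [273, 334, 8, 8, 42], [252, 339, 103, 81, 3969], [224, 353, 40, 40, 871], [303, 356, 26, 15, 222], [220, 361, 20, 59, 699], [512, 369, 48, 45, 1195], [319, 403, 10, 17, 105], [537, 416, 23, 4, 41]]
-0.09 [-0.09   -0.0009  0.0535]
-0.05 [-0.0501 -0.0011  0.0554]
-0.01 [-0.0101 -0.0011  0.0551]
0.03 [ 0.0299 -0.0011  0.055 ]
```

```bash
python3 -c "
from plant import ctrl; print(ctrl.sign_off())"
```

```text
the job is handed in; nothing more can be done
None
```

The job is handed in at about 22 s: the rod lies in both V-blocks, home against the stop, clamped to about 0.22 N m (roughly 100 N by the torque figures), and the gripper is clear; sign-off returned no verdict, and I did not re-check the bystanders by eye at the end.

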